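# Park the wire spool on its arbor flats against the rack stops

### The job

The copper wire spool lies on the two rails of the aluminium rack on the round part of its arbor, so it can still roll. Roll it along the rails, without lifting it off them or pressing or squeezing the spool hard, until the arbor sits on its flats, and have it end up on its flats against the two tall end stops. Leave it resting there, and do not disturb the other things on the bench.

Things in the scene. Friction and masses are not known exactly. Their poses are not given: they have to be found in the camera images.
- rack: Fixed aluminium rack. Origin: centre of its underside, on the bench. x runs along the rails to the two tall dark end stops, y across, z up. Base plate 6 mm thick, 96 mm wide. Rails 10 mm wide, centred at y = +-41 mm, tops 45 mm high. Inner faces of the end stops at x = +115 mm, tops 69 mm high, a low cross bar; low stops at x = -115 mm, tops 51 mm high. Between the rails it is open, 72 mm wide.
- spool: Loose spool fixed on a steel arbor lying across the rails, about 0.6 kg. Origin: its middle, on the axis; z along the axis; x points square out through the flats (straight down when it sits on them). Two round black flanges, 66 mm in diameter, 5 mm thick, 60 mm over both; between them the part-used winding, diameter 44 to 62 mm (unmeasured). A pale stud on each flange lies on the flats' side.
- spool_flat (a point): Point in the plane of the arbor's flats, 8.8 mm from the axis on the spool's +x side, halfway along. The arbor is 22 mm in diameter, 100 mm long, its bare ends 20 mm long, each with one flat 13 mm wide. The point is level with the rail tops when the arbor sits on its flats; while it rolls the axis is 11 mm above the rails.
- rack_stop (a point): Midway between the two end stops' inner faces, level with the rail tops (rack x = +115 mm). The arbor touches the stops when the spool's axis is 11 mm short of it.
- bin: Bystander: green open bin, 150 x 100 x 70 mm high, origin under its centre.
- core: Bystander: dark ring-shaped coil core lying flat, 68 mm outside diameter, 22 mm high, origin under its centre.
- reel: Bystander: empty grey reel standing upright on one flange, 80 mm in diameter, 70 mm high, origin under its centre.
- driver: Bystander: screwdriver lying on the bench, about 200 mm long, handle to its -x side.
Mind the look-alikes: they are no part of the job. Leave any yellow look-alike of the spool alone.

How it is judged:
By the outcome, as a careful person would: the job done as asked, in the order asked, and still so for the second after the job is handed in, with the robot touching nothing.
It also fails if it takes over 51 s, if anything falls off the work surface, if the arm or the gripper's body presses on something with over 40 N, if the wrist force passes 120 N, or if a joint passes its speed limit or range.

### The arm

A 6-joint arm with a two-finger parallel gripper is mounted at the origin on the work surface. World frame = base frame: x ahead of the robot, y to its left, z up, the work surface at z = 0. Lengths are in m, angles in rad, forces in N, time in s.
With the tool pointing down it reaches from about 0.25 to 0.775 m from the base axis. Payload 4 kg.
Tool frame: the origin (TCP) lies at the very end of the fingers, on their centre line; the grasp point (between the pads) lies 19 mm behind it; z points along the fingers, y is the line along which they close (so a half turn about z gives the same grasp; the last joint's range is limited). The gripper opens to 94 mm and grips with 3 to 60 N. Pads are 16 mm wide; open, the fingers measure 119 mm over their backs; the gripper's body (75 mm by 177 mm) begins 78 mm behind the grasp point.
Start: joints at [1.001, 0.087, 1.371, -0, 1.684, -0.103], TCP at [0.248, 0.491, 0.179] pointing down, gripper open.
Joint ranges: [-3.1, 3.1], [-0.76, 2.03], [0.27, 2.55], [-1.08, 4.22], [0.17, 2.65], [-2.57, 2.57]. Speed limits (rad/s): [2.79, 2.79, 3.14, 3.14, 3.14, 3.14].

### API

Orientations are given as [roll, pitch, yaw] about the fixed x, y, z axes, in that order (R = Rz(yaw) Ry(pitch) Rx(roll)).
In Python, from bench import robot gives the robot as it stands. The module is installed in compiled form; this text tells all that it offers.
- The arm moves only by the tool move_arm, never from a script. Its argument "deltas" is one flat list of numbers, 7 for each row, row after row: the turn, a rotation vector about the tool's x, y, z in rad, then the shift along the tool's x, y, z in cm, then the closure, from -1 (fully open) to 1 (shut). A call has 1 to 8 rows; each row is the pose to reach, as a shift and turn from the pose commanded when the call began, along the tool's axes at that moment; what a row does not reach only later rows make up. A row lasts 1/10 s, in which the tool goes at most 50 mm and 8.59 degrees, less where a joint would pass 70% of its speed; a pose out of reach is approached as far as the arm can. A call with a gripper value outside its range is refused whole. The fingers move at their own pace and stop on an object; the grip force is fixed at half the most. Time passes only in rows, so rows that repeat a pose let the fingers close. It gives the time, the measured TCP pose, the force, the opening and the grip force at its end, in the units of the state.
- robot.get_obs(): the state, without advancing time (a new reading comes with each control period).
- robot.snapshot(name): name is "scene" or "top" or "wrist"; returns a dict with "image" (400x640x3 uint8, red, green, blue), "depth" (400x640 float32, m along the optical axis (not along the pixel's ray), 0 where there is no reading), "fov_y" (degrees; the focal length in pixels is half the picture's height over the tangent of half this angle, whatever the lens; pixels are square), "cx", "cy" (the principal point, pixels), "D" ([k1, k2, p1, p2, k3] as OpenCV has them; the pictures are not rectified), "origin" and "orientation" of the camera in the world; the wrist camera has in their place "T_tool_cam" (4x4, takes a point from camera to tool coordinates, whose origin is the TCP and whose axes are the flange's). Camera axes: x right, y up, looking along -z (the intrinsics and any distortion apply to the point x, -y, -z); pixel columns grow to the right and rows downward; lengths in m; the calibration is good to about 2 mm. A picture is of the moment at which its call begins: read the wrist's pose just before it.
- robot.close_job(): hands the job in; it is judged then, once.
The state is a dict: "time": time; "joint_positions": joint angles; "qvel": joint speeds; "joint_torque": joint torques, N m; "tool_pos": TCP position; "ee_rot": TCP orientation; "wrist_force": force on the tool from outside, world axes, zero at the start; "wrist_torque": the same for the moment, N m; "width": finger opening in m; "finger_force": force on a finger pad.
Only numpy, scipy, OpenCV 4.12 (cv2) and the standard library are available. Lean on these libraries where they do the work, as an engineer would, in place of code of your own. Each camera call takes 0.05 s, during which the arm holds its last target. There are 200 camera calls.

## Working session

There is one attempt and no reset: what is moved stays moved. The work goes in short steps, Python scripts to look and compute and a tool call to move; the robot and the scene stay as the last step left them, time stands still between calls to the robot, and variables do not carry over. Pictures are saved under pics/ and viewed, at most 12 in all, crops included, and the job is handed in when it is done.

Besides the shell and the picture viewer there is one more tool, called as name(argument=value, ...) on one line, values as JSON. move_arm: Moves the arm, as the interface text tells. Its arguments: {"type":"object","properties":{"deltas":{"type":"array","items":{"type":"number"}}},"required":["deltas"]}

```bash
mkdir -p pics
cat > h.py <<'E'
import numpy as np, cv2
from bench import robot
from scipy.spatial.transform import Rotation as R
def snap(name,png=None):
    o=robot.get_obs(); s=robot.snapshot(name)
    if png: cv2.imwrite('pics/'+png,s['image'][...,::-1])
    if 'T_tool_cam' in s:
        T=np.eye(4);T[:3,:3]=R.from_euler('xyz',o['ee_rot']).as_matrix();T[:3,3]=o['tool_pos'];T=T@s['T_tool_cam']
    else:
        T=np.eye(4);q=np.array(s['orientation'])
        T[:3,:3]=q if q.shape==(3,3) else (R.from_euler('xyz',q) if q.size==3 else R.from_quat(q)).as_matrix();T[:3,3]=s['origin']
    s['T']=T;f=200/np.tan(np.radians(s['fov_y'])/2)
    s['K']=np.array([[f,0,s['cx']],[0,f,s['cy']],[0,0,1.]]);return s
def rays(s,uv):
    p=cv2.undistortPoints(np.array(uv,float).reshape(-1,1,2),s['K'],np.array(s['D'],float))[:,0]
    d=np.c_[p[:,0],-p[:,1],-np.ones(len(p))];return d@s['T'][:3,:3].T
def plane(s,uv,z):
    d=rays(s,uv);o=s['T'][:3,3];return o+d*((z-o[2])/d[:,2])[:,None]
def depthpts(s,uv):
    uv=np.array(uv).reshape(-1,2);z=s['depth'][uv[:,1].astype(int),uv[:,0].astype(int)]
    return s['T'][:3,3]+rays(s,uv)*z[:,None]
E
python3 - <<'E'
from h import *
o=robot.get_obs();print(o['time'],o['tool_pos'],o['ee_rot'],o['wrist_force'])
for n in('scene','top'):
    s=snap(n,n+'0.png');print(n,s['fov_y'],s['cx'],s['cy'],s['D'],s['origin'],s['orientation'])
E
```

```text
0.0 [0.24720765 0.49062684 0.17752286] [-3.13943183e+00 -1.73038936e-04  2.67479470e+00] [-0.05213141  0.31312406 -0.20530543]
scene 49.37086405816064 322.6962711310425 203.38463080353688 [-0.09215823  0.          0.          0.          0.        ] [1.21862605 0.05767426 0.89717894] [0.69253317 0.01690872 1.69330117]
top 44.89457502463411 316.78440826936156 206.2104970074846 [0.02069682 0.         0.         0.         0.        ] [ 0.41176872 -0.0269586   1.31305726] [ 0.09549328 -0.00655055 -1.55759477]
```

View pics/scene0.png

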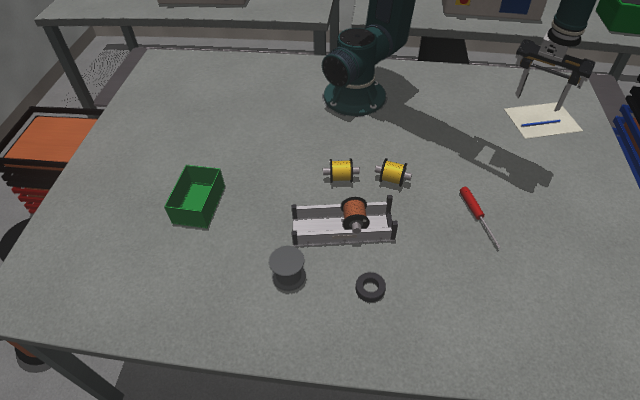

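View pics/top0.png

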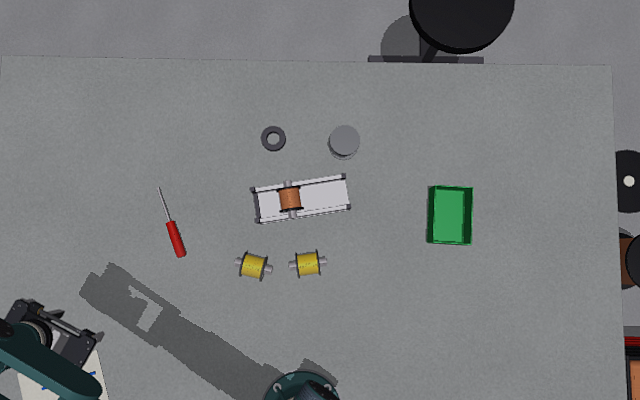

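The scene picture shows the spool at (355,212), on a rack spanning (293–395, 205–240). In the top picture the spool is at (290,199) and the rack spans x = 255–350. Two yellow look-alikes lie nearer the robot, at (253,266) and (308,263). Next I'll measure the rack.

Run:
```python
from h import *
s=snap('top');im=s['image'];hsv=cv2.cvtColor(im,cv2.COLOR_RGB2HSV)
v,u=np.mgrid[160:240,240:365];uv=np.c_[u.ravel(),v.ravel()]
P=depthpts(s,uv);z=P[:,2]
print(np.histogram(z,bins=np.arange(-.01,.13,.01)))
c=hsv[160:240,240:365].reshape(-1,3)
br=(c[:,2]>185)&(c[:,1]<50)
cnt=uv[br].astype(np.int32);r=cv2.minAreaRect(cnt);print('bright',r,br.sum())
dark=(c[:,2]<60)
m=np.zeros(im.shape[:2],np.uint8);m[uv[dark][:,1],uv[dark][:,0]]=255
n,l,st,ce=cv2.connectedComponentsWithStats(m)
for i in range(1,n):
    if st[i,4]>3:
        q=np.argwhere(l==i)[:,::-1];p=depthpts(s,q);print(st[i],ce[i],np.median(p,0).round(3),p[:,2].max().round(3))
cop=(c[:,0]<15)&(c[:,1]>100)&(c[:,2]>80)
r=cv2.minAreaRect(uv[cop].astype(np.int32));print('cop',r,np.median(P[cop],0),z[cop].max())
t=cv2.resize(im[165:235,240:365],None,fx=6,fy=6,interpolation=cv2.INTER_CUBIC)
s2=snap('scene');t2=cv2.resize(s2['image'][180:260,275:415],None,fx=5,fy=5,interpolation=cv2.INTER_CUBIC)
cv2.imwrite('pics/t1.png',t[...,::-1]);cv2.imwrite('pics/s1.png',t2[...,::-1])
```

```text
(array([4659, 3591,  202,   71,  116,  592,   73,  212,  254,  180,    3,
          0,    0,    0]), array([-0.01,  0.  ,  0.01,  0.02,  0.03,  0.04,  0.05,  0.06,  0.07,
        0.08,  0.09,  0.1 ,  0.11,  0.12,  0.13]))
bright ((302.1002502441406, 198.755859375), (36.017093658447266, 89.90482330322266), 80.81116485595703) 2019
[341 178   5   2   7] [342.57142857 178.28571429] [ 0.61  -0.101  0.035] 0.045
[322 181   4   1   4] [323.5 181. ] [ 0.602 -0.051  0.037] 0.039
[272 185  29   7  52] [287.61538462 187.55769231] [0.578 0.04  0.077] 0.088
[252 188   5   6  14] [253.78571429 191.35714286] [0.569 0.132 0.052] 0.067
[280 207  24   5  54] [292.16666667 208.75925926] [0.523 0.028 0.081] 0.093
[259 208   1   5   5] [259. 210.] [0.524 0.121 0.014] 0.018
[347 208   4   2   5] [348.4 208.2] [ 0.53  -0.118  0.044] 0.051
[259 216   2   3   4] [259.5 217. ] [0.505 0.12  0.016] 0.017
[258 220   3   4   6] [259.16666667 221.66666667] [0.489 0.116 0.06 ] 0.063
cop ((289.7702941894531, 197.62164306640625), (19.89227867126465, 19.399080276489258), 80.53767395019531) [0.55084542 0.03564325 0.07786534] 0.09140320910013133
```

View pics/s1.png

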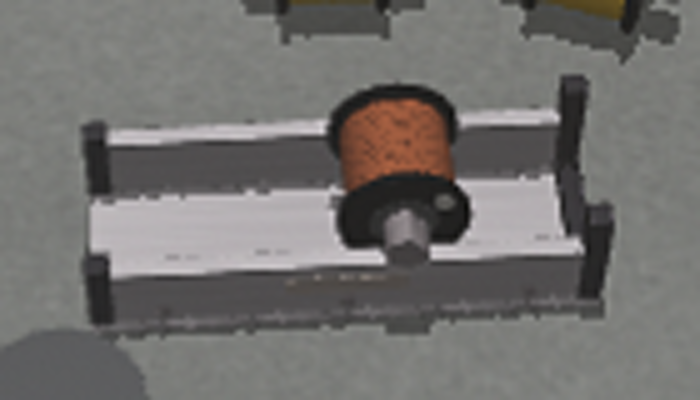

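View pics/t1.png

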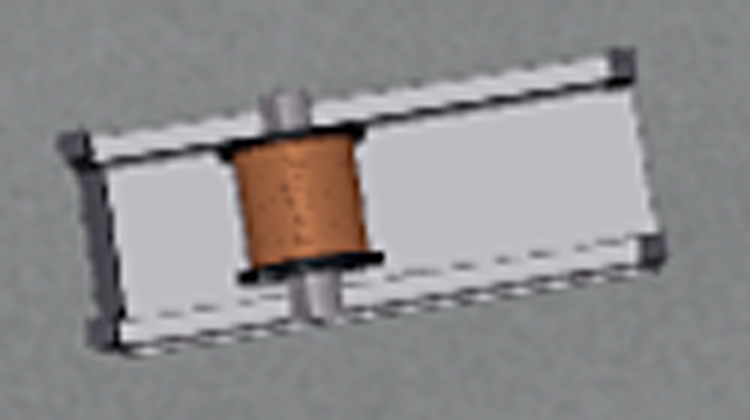

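The crops show the tall stops and low cross bar at the left end in the top view, which is world +y. The copper spool's stud is on the side facing those stops and roughly level with the axis, at (445,203) against a flange centre of about (405,212). So about a quarter turn towards the stops should bring the flats down. I'll compute the rack frame, the spool position and the stud phase.

Run:
```python
from h import *
s=snap('top')
c=lambda x,y,f,u,v:(u+(x+.5)/f-.5,v+(y+.5)/f-.5)
T=plane(s,[c(72,143,6,240,165),c(103,330,6,240,165)],.069)
L=plane(s,[c(622,65,6,240,165),c(652,250,6,240,165)],.051)
print(T.round(4),L.round(4))
ex=T.mean(0)-L.mean(0);n=np.hypot(*ex[:2]);yaw=np.arctan2(ex[1],ex[0]);print('len',n,'yaw',yaw,'widths',np.linalg.norm(T[0]-T[1]),np.linalg.norm(L[0]-L[1]))
C=((T.mean(0)+L.mean(0))/2)[:2];print('C',C)
Rk=np.array([[np.cos(yaw),np.sin(yaw)],[-np.sin(yaw),np.cos(yaw)]])
A=plane(s,[c(286,100,6,240,165),c(318,308,6,240,165)],.060)
F=plane(s,[c(292,138,6,240,165),c(312,270,6,240,165)],.078)
for P in (A,F): print('in rack',((P[:,:2]-C)@Rk.T).round(4))
s=snap('scene')
Q=[c(445,203,5,275,180),c(407,243,5,275,180),c(403,211,5,275,180),c(338,215,5,275,180),c(471,205,5,275,180)]
print('far flange plane')
# intersect rays with vertical planes rack y = const
o=s['T'][:3,3];d=rays(s,Q);ro=Rk@(o[:2]-C);rd=d[:,:2]@Rk.T
sg=np.sign(ro[1])
for y,ids in((.030,[0,2,3,4]),(.05,[1])):
    for i in ids:
        t=(sg*y-ro[1])/rd[i,1];print(i,'rack x',(ro[0]+t*rd[i,0]).round(4),'z',(o[2]+t*d[i,2]).round(4))
```

```text
[[0.5749 0.1358 0.069 ]
 [0.4943 0.1204 0.069 ]] [[ 0.6152 -0.1023  0.051 ]
 [ 0.5338 -0.1161  0.051 ]]
len 0.24059058222670984 yaw 1.7372943554484503 widths 0.08204850869698874 0.08260764797070502
C [0.55458195 0.00945113]
in rack [[ 0.0276 -0.0469]
 [ 0.0272  0.045 ]]
in rack [[ 0.0269 -0.0275]
 [ 0.0268  0.03  ]]
far flange plane
0 rack x 0.0499 z 0.0642
2 rack x 0.0298 z 0.0593
3 rack x -0.0017 z 0.0585
4 rack x 0.0626 z 0.0616
1 rack x 0.0298 z 0.0604
```

The measured rack agrees with the drawing: post spacing is 82 mm and length 240 mm, with yaw 1.737. The spool axis is at rack x ≈ 28 mm. The stud sits about 15° above horizontal on the stop side, so it needs about 20 mm of rolling, then a slide of about 55 mm on the flats.

I'll push the bare arbor ends from behind with both fingers astride the flanges. The short lever arm there means finger friction can't stop the rolling.

move_arm(deltas=[0,0,0.937,-52,-33.2,0,-0.49,0,0,0.937,-52,-33.2,0,-0.49,0,0,0.937,-52,-33.2,0,-0.49,0,0,0.937,-52,-33.2,0,-0.49,0,0,0.937,-52,-33.2,0,-0.49,0,0,0.937,-52,-33.2,0,-0.49,0,0,0.937,-52,-33.2,0,-0.49,0,0,0.937,-52,-33.2,0,-0.49])

```text
time: 1.1
tool_pos: [0.4524, 0.1454, 0.1789]
ee_rot: [3.141, -0.0, 1.737]
wrist_force: [0.8, 1.0, -0.2]
width: 0.0702
finger_force: 0.0
```

move_arm(deltas=[0,0,0,-20,7.8,0,-0.49,0,0,0,-20,7.8,0,-0.49,0,0,0,-20,7.8,0,-0.49,0,0,0,-20,7.8,0,-0.49,0,0,0,-20,7.8,0,-0.49,0,0,0,-20,7.8,0,-0.49,0,0,0,-20,7.8,0,-0.49])

```text
time: 1.8
tool_pos: [0.5614, -0.036, 0.1785]
ee_rot: [-3.141, -0.001, 1.738]
wrist_force: [-0.1, 0.2, -0.5]
width: 0.07
finger_force: 0.0
```

Run:
```python
from h import *
s=snap('wrist','w1.png')
o=robot.get_obs();print(o['time'],o['tool_pos'],o['ee_rot'],o['wrist_force'],s['T'].round(3).tolist())
```

```text
1.85 [ 0.56129183 -0.03547916  0.17880533] [-3.14146590e+00 -9.76716338e-04  1.73936413e+00] [0.28884834 0.08870955 0.13488179] [[0.986, -0.161, -0.038, 0.551], [0.166, 0.961, 0.222, 0.028], [0.0, -0.225, 0.974, 0.386], [0.0, 0.0, 0.0, 1.0]]
```

View pics/w1.png

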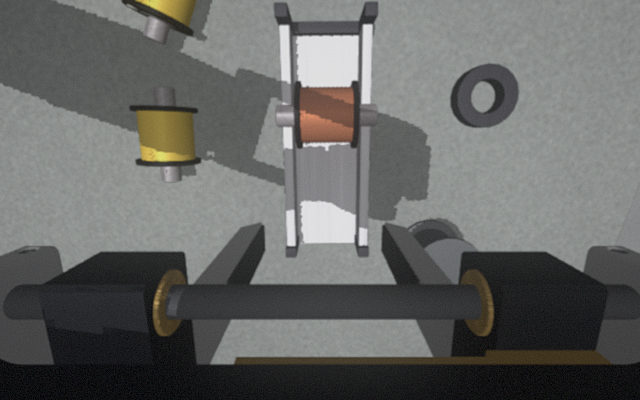

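The wrist view shows the rack straight ahead and aligned with the tool. The tall posts are at about (283,12) and (369,12), the low posts at (291,250) and (362,250), and the arbor ends at (276,115) and (376,115).

Run:
```python
from h import *
s=snap('wrist');yaw=1.7373;C=np.array([.55458,.00945])
Rk=np.array([[np.cos(yaw),np.sin(yaw)],[-np.sin(yaw),np.cos(yaw)]])
f=lambda uv,z:((plane(s,uv,z)[:,:2]-C)@Rk.T).round(4).tolist()
print('tall tops',f([(282.5,12),(369.5,12)],.069),'low',f([(291,250),(362,250)],.051))
print('arbor ends',f([(276,116),(376.5,116)],.060))
d=s['depth'];g=s['image'].astype(int)
rows=np.arange(60,175);p=depthpts(s,np.c_[np.full(len(rows),328),rows])
q=np.c_[(p[:,:2]-C)@Rk.T,p[:,2]]
for r,a in list(zip(rows,q))[::8]: print(r,a.round(4))
p=depthpts(s,np.c_[np.full(12,286),np.arange(100,136,3)]);print(np.c_[(p[:,:2]-C)@Rk.T,p[:,2]].round(4))
t=robot.get_obs();print('tcp',Rk@(t['tool_pos'][:2]-C))
```

```text
tall tops [[0.1205, 0.0367], [0.1206, -0.0422]] low [[-0.1169, 0.0359], [-0.1169, -0.0445]]
arbor ends [[0.0296, 0.0469], [0.0297, -0.0536]]
60 [1.970e-02 3.000e-04 3.861e-01]
68 [ 0.0833 -0.0057  0.008 ]
76 [ 0.075  -0.0058  0.0068]
84 [ 0.0665 -0.0058  0.0069]
92 [ 0.0512 -0.0048  0.0728]
100 [ 0.0434 -0.0047  0.0805]
108 [ 0.0361 -0.0047  0.0839]
116 [ 0.0289 -0.0047  0.0839]
124 [ 0.0217 -0.0048  0.0836]
132 [ 0.0144 -0.0048  0.0801]
140 [ 0.0065 -0.005   0.0707]
148 [-0.0056 -0.0062  0.0062]
156 [-0.015  -0.0062  0.0074]
164 [-0.0246 -0.0063  0.0067]
172 [-0.0343 -0.0063  0.0064]
[[0.0459 0.038  0.0467]
 [0.043  0.0381 0.0466]
 [0.0393 0.0367 0.0591]
 [0.0362 0.0365 0.062 ]
 [0.0331 0.0359 0.0678]
 [0.0304 0.0361 0.0664]
 [0.0275 0.0362 0.0665]
 [0.0247 0.0363 0.0659]
 [0.0218 0.0364 0.0662]
 [0.0189 0.0371 0.0601]
 [0.0158 0.0389 0.0452]
 [0.0127 0.0388 0.0469]]
tcp [-0.04520534  0.00079285]
```

move_arm(deltas=[0,0,0,0,0.3,5,-0.55,0,0,0,0,0.3,9,-0.55,0,0,0,0,0.3,12,-0.55,0,0,0,0,0.3,13,-0.55,0,0,0,0,0.3,13,-0.55,0,0,0,0,0.3,13,-0.55])

```text
time: 2.5
tool_pos: [0.5661, -0.036, 0.0509]
ee_rot: [3.138, 0.001, 1.739]
wrist_force: [1.2, 0.1, -1.0]
width: 0.0727
finger_force: 0.0
```

Run:
```python
from h import *
s=snap('wrist','w2.png');o=robot.get_obs();C=np.array([.55458,.00945]);yaw=1.7373
Rk=np.array([[np.cos(yaw),np.sin(yaw)],[-np.sin(yaw),np.cos(yaw)]])
print(o['time'],o['tool_pos'],o['wrist_force'],o['width'],Rk@(o['tool_pos'][:2]-C))
```

```text
2.55 [ 0.56653041 -0.03623914  0.05142348] [0.55751263 0.38086384 0.5056949 ] 0.07290002475207932 [-0.04703788 -0.00421283]
```

View pics/w2.png

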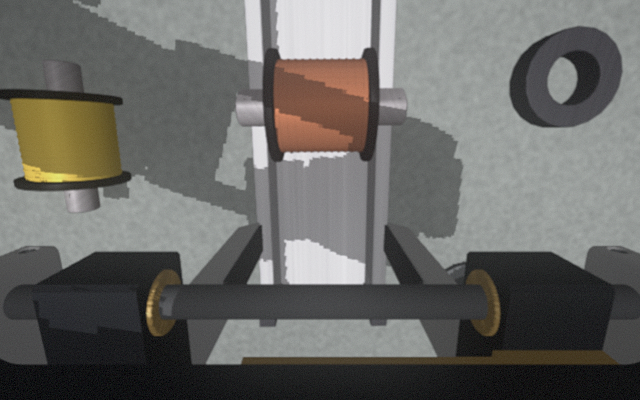

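The fingers straddle the spool evenly, with inner faces at columns 263 and 384 and the spool centred at 321. I'll advance to just short of contact, then push slowly.

move_arm(deltas=[0,0,0,2.5,0,0.2,-0.55,0,0,0,4.5,0,0.2,-0.55,0,0,0,4.8,0,0.2,-0.55,0,0,0,5.0,0,0.2,-0.55,0,0,0,5.2,0,0.2,-0.55,0,0,0,5.4,0,0.2,-0.55,0,0,0,5.6,0,0.2,-0.55,0,0,0,5.8,0,0.2,-0.55])

```text
time: 3.35
tool_pos: [0.5552, 0.0204, 0.0466]
ee_rot: [-3.142, -0.0, 1.737]
wrist_force: [0.3, 0.1, -1.3]
width: 0.0732
finger_force: 0.0
```

```bash
cat >> h.py <<'E'
C=np.array([.55458,.00945]);yaw=1.7373
Rk=np.array([[np.cos(yaw),np.sin(yaw)],[-np.sin(yaw),np.cos(yaw)]])
def rep():
    o=robot.get_obs();print(round(o['time'],2),'tcp rack',(Rk@(o['tool_pos'][:2]-C)).round(4),'z',o['tool_pos'][2].round(4),'F',np.round(o['wrist_force'],2))
    s=snap('wrist');im=s['image'];h=cv2.cvtColor(im,cv2.COLOR_RGB2HSV)
    m=(h[...,0]<14)&(h[...,1]>90)&(h[...,2]>60);m[200:]=0;m[:,:200]=0;m[:,450:]=0
    uv=np.argwhere(m)[:,::-1];p=depthpts(s,uv);q=np.c_[(p[:,:2]-C)@Rk.T,p[:,2]];q=q[(q[:,2]>.05)&(q[:,2]<.1)]
    top=q[:,2].max();A=np.c_[2*q[:,0],2*q[:,2],np.ones(len(q))];b=(q[:,0]**2+q[:,2]**2)
    a=np.linalg.lstsq(A,b,rcond=None)[0];r=np.sqrt(a[2]+a[0]**2+a[1]**2)
    print('winding fit: axis x %.4f z %.4f r %.4f, y %.4f, top %.4f n %d'%(a[0],a[1],r,np.median(q[:,1]),np.percentile(q[:,2],97),len(q)))
def stud():
    s=snap('scene');im=s['image'];return s
E
python3 -c "
from h import *
rep()
s=snap('scene');t=cv2.resize(s['image'][180:260,275:415],None,fx=5,fy=5,interpolation=cv2.INTER_CUBIC);cv2.imwrite('pics/s2.png',t[...,::-1])"
```

```text
3.35 tcp rack [ 0.0107 -0.0025] z 0.0466 F [ 0.26  0.11 -1.3 ]
winding fit: axis x 0.0333 z 0.0606 r 0.0224, y -0.0028, top 0.0835 n 3562
```

move_arm(deltas=[0,0,0,0.15,0,-0.2,-0.55,0,0,0,0.3,0,-0.2,-0.55,0,0,0,0.45,0,-0.2,-0.55,0,0,0,0.6,0,-0.2,-0.55,0,0,0,0.75,0,-0.2,-0.55,0,0,0,0.9,0,-0.2,-0.55])

```text
time: 4.05
tool_pos: [0.5537, 0.0297, 0.0487]
ee_rot: [-3.142, -0.0, 1.738]
wrist_force: [-0.0, 0.3, 0.2]
width: 0.0724
finger_force: 0.0
```

```bash
python3 -c "
from h import *
rep()
s=snap('scene');t=cv2.resize(s['image'][170:260,275:415],None,fx=5,fy=5,interpolation=cv2.INTER_CUBIC);cv2.imwrite('pics/s3.png',t[...,::-1])"
```

```text
4.05 tcp rack [ 0.0201 -0.0025] z 0.0487 F [-0.04  0.3   0.16]
winding fit: axis x 0.0397 z 0.0648 r 0.0151, y -0.0042, top 0.0802 n 1918
```

View pics/s3.png

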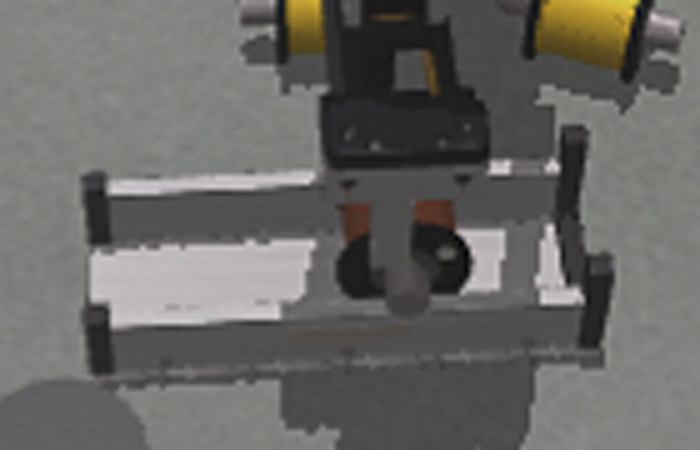

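The stud (447,253) and arbor end (407,293) have not moved since the start, so the fingers aren't pushing yet. The gripper is also hiding part of the winding from the wrist fit. I'll look from the wrist.

```bash
python3 -c "
from h import *
s=snap('wrist','w3.png');d=depthpts
for uv in [(258,235),(250,260),(240,280),(230,300),(395,235)]:
    p=depthpts(s,[uv])[0];print(uv,(Rk@(p[:2]-C)).round(4),p[2].round(4))"
```

```text
(258, 235) [0.0256 0.0334] 0.0871
(250, 260) [0.0199 0.0334] 0.1083
(240, 280) [0.0194 0.0333] 0.1285
(230, 300) [0.0467 0.0182] 0.1906
(395, 235) [ 0.0299 -0.041 ] 0.0993
```

View pics/w3.png

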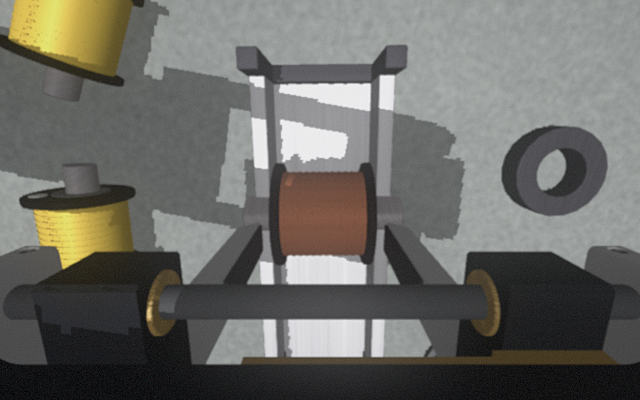

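The wrist view shows the fingers right behind the arbor ends (arbor row 212, finger fronts at row ~228) and the two tall posts at (246,55) and (397,55). I'll fix the fit mask and keep pushing.

```bash
sed -i 's/m\[200:\]=0/m[283:]=0/' h.py
cat >> h.py <<'E'
def arb():
    o=robot.get_obs();s=snap('wrist');v,u=np.mgrid[100:283,225:430];uv=np.c_[u.ravel(),v.ravel()];p=depthpts(s,uv)
    q=np.c_[(p[:,:2]-C)@Rk.T,p[:,2]]
    f=Rk@(o['tool_pos'][:2]-C)
    for sg in(1,-1):
        k=(abs(sg*(q[:,1]+.003)-.043)<.006)&(q[:,2]>.05)&(q[:,2]<.075)&(q[:,0]<.104)
        a=q[k];
        if len(a)>5:
            t=np.percentile(a[:,2],90);h=a[a[:,2]>t-.004];print('arbor side',sg,len(a),'top z %.4f x range of crown %.4f..%.4f all %.4f..%.4f'%(t,h[:,0].min(),h[:,0].max(),a[:,0].min(),a[:,0].max()))
    print('flange/winding x at z>.055: ',end='')
    k=(abs(q[:,1]+.003)<.022)&(q[:,2]>.06)&(q[:,2]<.1);print(q[k,0].min().round(4),q[k,0].max().round(4))
E
python3 -c "
from h import *
rep();arb()"
```

```text
4.2 tcp rack [ 0.0201 -0.0025] z 0.0487 F [-0.16 -0.08  0.41]
winding fit: axis x 0.0301 z 0.0578 r 0.0264, y -0.0033, top 0.0847 n 6598
arbor side 1 529 top z 0.0682 x range of crown 0.0213..0.0361 all 0.0199..0.0409
arbor side -1 549 top z 0.0683 x range of crown 0.0220..0.0371 all 0.0204..0.0414
flange/winding x at z>.055: 0.0044 0.0574
```

move_arm(deltas=[0,0,0,0.15,0,0,-0.55,0,0,0,0.3,0,0,-0.55,0,0,0,0.45,0,0,-0.55,0,0,0,0.6,0,0,-0.55])

```text
time: 4.7
tool_pos: [0.5527, 0.0356, 0.0487]
ee_rot: [3.142, -0.0, 1.738]
wrist_force: [-0.5, 0.4, 0.7]
width: 0.0726
finger_force: 0.0
```

```bash
python3 -c "
from h import *
rep();arb()"
```

```text
4.7 tcp rack [ 0.0261 -0.0025] z 0.0487 F [-0.51  0.37  0.68]
winding fit: axis x 0.0301 z 0.0577 r 0.0265, y -0.0033, top 0.0846 n 6545
arbor side 1 364 top z 0.0676 x range of crown 0.0208..0.0363 all 0.0201..0.0406
arbor side -1 386 top z 0.0677 x range of crown 0.0215..0.0374 all 0.0210..0.0413
flange/winding x at z>.055: 0.0047 0.0573
```

```bash
python3 -c "
from h import *
s=snap('wrist');o=robot.get_obs();T=np.eye(4);T[:3,:3]=R.from_euler('xyz',o['ee_rot']).as_matrix();T[:3,3]=o['tool_pos']
M=np.linalg.inv(s['T'])@T
for p in [(8,36.3,0),(-8,36.3,0),(8,-36.3,0),(-8,-36.3,0),(8,-36.3,-19),(0,-36.3,0)]:
    c=M[:3,:3]@(np.array(p)/1e3)+M[:3,3];c=c*[1,-1,-1];print(p,cv2.projectPoints(c.reshape(1,3),np.zeros(3),np.zeros(3),s['K'],np.array(s['D']))[0].ravel().round(1))
for r in range(205,250,4):
    print(r,[tuple(np.r_[(Rk@(p[:2]-C)),p[2]].round(3)) for p in depthpts(s,[(c,r) for c in (245,252,258,262,266)])])
sc=snap('scene');t=cv2.resize(sc['image'][190:250,325:390],None,fx=9,fy=9,interpolation=cv2.INTER_CUBIC)
w=cv2.resize(s['image'][190:250,225:290],None,fx=9,fy=9,interpolation=cv2.INTER_CUBIC)
cv2.imwrite('pics/c4.png',cv2.resize(np.hstack([t,w]),(800,369))[...,::-1])"
```

```text
(8, 36.3, 0) [375.  212.4]
(-8, 36.3, 0) [374.2 234.7]
(8, -36.3, 0) [268.5 212.5]
(-8, -36.3, 0) [269.4 234.8]
(8, -36.3, -19) [263.4 220.7]
(0, -36.3, 0) [268.9 223.8]
205 [(np.float64(0.027), np.float64(0.062), np.float64(0.001)), (np.float64(0.028), np.float64(0.056), np.float64(0.002)), (np.float64(0.039), np.float64(0.041), np.float64(0.046)), (np.float64(0.039), np.float64(0.038), np.float64(0.046)), (np.float64(0.039), np.float64(0.036), np.float64(0.046))]
209 [(np.float64(0.024), np.float64(0.062), np.float64(0.002)), (np.float64(0.039), np.float64(0.043), np.float64(0.059)), (np.float64(0.039), np.float64(0.039), np.float64(0.059)), (np.float64(0.039), np.float64(0.036), np.float64(0.058)), (np.float64(0.039), np.float64(0.034), np.float64(0.058))]
213 [(np.float64(0.037), np.float64(0.047), np.float64(0.061)), (np.float64(0.037), np.float64(0.042), np.float64(0.061)), (np.float64(0.037), np.float64(0.038), np.float64(0.062)), (np.float64(0.037), np.float64(0.036), np.float64(0.061)), (np.float64(0.037), np.float64(0.033), np.float64(0.062))]
217 [(np.float64(0.035), np.fl
[... 1962 characters left out ...]
.013), np.float64(0.04), np.float64(0.046)), (np.float64(0.013), np.float64(0.037), np.float64(0.046))]
245 [(np.float64(0.035), np.float64(0.035), np.float64(0.112)), (np.float64(0.032), np.float64(0.033), np.float64(0.102)), (np.float64(0.026), np.float64(0.033), np.float64(0.088)), (np.float64(0.022), np.float64(0.033), np.float64(0.077)), (np.float64(0.01), np.float64(0.037), np.float64(0.047))]
249 [(np.float64(0.034), np.float64(0.034), np.float64(0.115)), (np.float64(0.03), np.float64(0.033), np.float64(0.103)), (np.float64(0.024), np.float64(0.033), np.float64(0.089)), (np.float64(0.02), np.float64(0.033), np.float64(0.079)), (np.float64(0.007), np.float64(0.037), np.float64(0.046))]
```

View pics/c4.png

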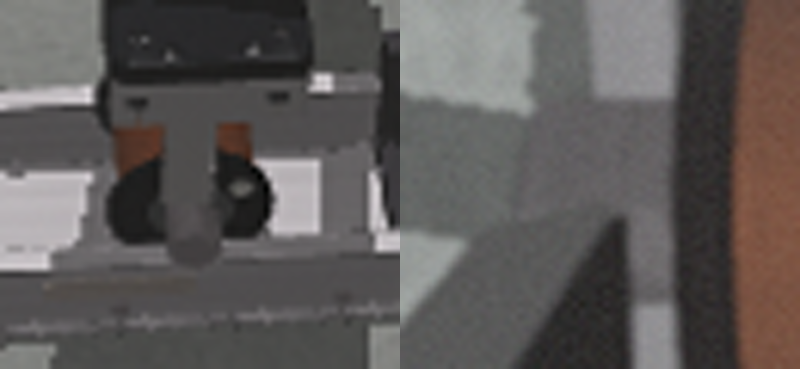

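The crops settle it. The fingertips end above the arbor (depth puts their lowest visible part at z ≈ 0.077), so they passed over it, although the TCP reads 0.049. I'll back off 40 mm and lower in small steps, watching the force.

move_arm(deltas=[0,0,0,-2,0,0,-0.55,0,0,0,-4,0,0,-0.55,0,0,0,-4.2,0,0.3,-0.55,0,0,0,-4.2,0,0.6,-0.55,0,0,0,-4.2,0,0.8,-0.55,0,0,0,-4.2,0,0.8,-0.55])

```text
time: 5.5
tool_pos: [0.5591, -0.0051, 0.04]
ee_rot: [-3.14, -0.001, 1.739]
wrist_force: [0.5, -0.9, 0.9]
width: 0.0726
finger_force: 0.0
```

```bash
cat >> h.py <<'E'
def tip():
    s=snap('wrist');v,u=np.mgrid[170:282,215:425];p=depthpts(s,np.c_[u.ravel(),v.ravel()]);o=robot.get_obs()
    T=R.from_euler('xyz',o['ee_rot']).as_matrix();q=(p-o['tool_pos'])@T*1e3
    k=(abs(q[:,0])<12)&(abs(abs(q[:,1])-42)<9)&(q[:,2]<5)
    print('finger pts in tool frame mm: z hist',np.histogram(q[k,2],bins=np.arange(-60,8,4)))
E
python3 -c "
from h import *
rep();arb();tip()"
```

```text
5.5 tcp rack [-0.0151 -0.002 ] z 0.04 F [ 0.48 -0.89  0.86]
winding fit: axis x 0.0300 z 0.0578 r 0.0264, y -0.0029, top 0.0848 n 8163
arbor side 1 802 top z 0.0684 x range of crown -0.0076..0.0355 all -0.0076..0.0403
arbor side -1 792 top z 0.0686 x range of crown -0.0074..0.0372 all -0.0074..0.0409
flange/winding x at z>.055: 0.0032 0.0568
finger pts in tool frame mm: z hist (array([250, 237, 226, 201, 191, 185, 156, 115,   5,   0,   0,   0,   0,
       741,  71,  59]), array([-60, -56, -52, -48, -44, -40, -36, -32, -28, -24, -20, -16, -12,
        -8,  -4,   0,   4]))
```

With TCP z at 0.040, below the rail tops, there is still no contact. At this opening the fingertips therefore end about 28 mm short of the nominal TCP. I'll lower a further 18 mm so the tips reach about z = 0.050.

move_arm(deltas=[0,0,0,0,0,0.5,-0.55,0,0,0,0,0,1.0,-0.55,0,0,0,0,0,1.4,-0.55,0,0,0,0,0,1.7,-0.55,0,0,0,0,0,1.8,-0.55])

```text
time: 6.15
tool_pos: [0.5592, -0.0059, 0.0219]
ee_rot: [-3.14, -0.0, 1.738]
wrist_force: [-0.5, -0.3, 0.0]
width: 0.0726
finger_force: 0.0
```

```bash
python3 -c "
from h import *
rep();tip()"
```

```text
6.15 tcp rack [-0.0159 -0.002 ] z 0.0219 F [-0.47 -0.35  0.02]
winding fit: axis x 0.0301 z 0.0577 r 0.0264, y -0.0029, top 0.0847 n 10215
finger pts in tool frame mm: z hist (array([256, 242, 222, 206, 196, 185, 145, 127,  99, 337,  68,  63,  55,
        44,  40,  34]), array([-60, -56, -52, -48, -44, -40, -36, -32, -28, -24, -20, -16, -12,
        -8,  -4,   0,   4]))
```

move_arm(deltas=[0,0,0,1.5,0,0,-0.55,0,0,0,2.3,0,0,-0.55,0,0,0,2.5,0,0,-0.55,0,0,0,2.7,0,0,-0.55,0,0,0,2.9,0,0,-0.55,0,0,0,3.1,0,0,-0.55,0,0,0,3.3,0,0,-0.55])

```text
time: 6.95
tool_pos: [0.5542, 0.0267, 0.0227]
ee_rot: [3.142, -0.0, 1.737]
wrist_force: [-0.3, -0.5, 0.1]
width: 0.0731
finger_force: 0.1
```

```bash
cat >> h.py <<'E'
def stud():
    s=snap('scene');g=s['image'];f=s['T'][:3,3];ro=Rk@(f[:2]-C)
    v,u=np.mgrid[195:250,330:400];uv=np.c_[u.ravel(),v.ravel()];d=rays(s,uv);rd=d[:,:2]@Rk.T
    t=(-.032-ro[1])/rd[:,1];x=ro[0]+t*rd[:,0];z=f[2]+t*d[:,2]
    return s,uv,x,z
E
python3 -c "
from h import *
rep()
s,uv,x,z=stud();t=cv2.resize(s['image'][185:255,330:410],None,fx=7,fy=7,interpolation=cv2.INTER_CUBIC)
cv2.imwrite('pics/c5.png',t[...,::-1])"
```

```text
6.95 tcp rack [ 0.0171 -0.0025] z 0.0227 F [-0.29 -0.48  0.06]
winding fit: axis x 0.0379 z 0.0576 r 0.0265, y -0.0028, top 0.0846 n 9536
```

The push now works: the axis moved from 30.1 to 37.9 mm. I'll check the stud's rotation numerically.

```bash
cat >> h.py <<'E'
def studang(ax,az=.0585):
    s,uv,x,z=stud();c=s['image'][uv[:,1],uv[:,0]].astype(int);r=np.hypot(x-ax,z-az)
    k=(r>.014)&(r<.028);c2=c.max(1);sat=c2-c.min(1)
    k&=(sat<40)
    b=c2.copy();b[~k]=0;o=np.argsort(-b)[:6]
    print([(tuple(uv[i].tolist()),int(b[i]),(1e3*(x[i]-ax)).round(1),(1e3*(z[i]-az)).round(1)) for i in o])
E
python3 -c "
from h import *
studang(.0379)"
```

```text
[((355, 220), 93, np.float64(-9.2), np.float64(10.6)), ((368, 225), 90, np.float64(23.5), np.float64(-11.8)), ((369, 224), 90, np.float64(25.7), np.float64(-8.0)), ((355, 219), 87, np.float64(-9.4), np.float64(14.6)), ((367, 225), 85, np.float64(21.1), np.float64(-11.6)), ((361, 226), 84, np.float64(6.5), np.float64(-14.6))]
```

View pics/c5.png

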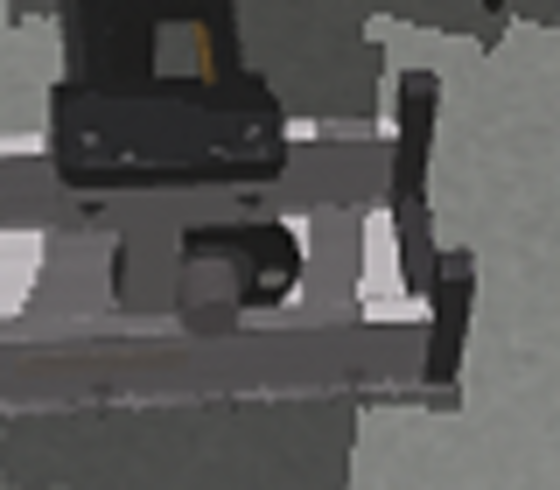

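The crop shows the stud at (270,278), now below axis level on the stop side. It has turned about 40° over 8 mm of travel, so the spool is rolling without slip. I'll continue.

move_arm(deltas=[0,0,0,0.15,0,0,-0.55,0,0,0,0.3,0,0,-0.55,0,0,0,0.45,0,0,-0.55,0,0,0,0.6,0,0,-0.55,0,0,0,0.75,0,0,-0.55,0,0,0,0.85,0,0,-0.55,0,0,0,0.85,0,0,-0.55])

```text
time: 7.8
tool_pos: [0.5528, 0.0351, 0.0227]
ee_rot: [3.142, -0.0, 1.738]
wrist_force: [0.2, -0.7, 0.6]
width: 0.0727
finger_force: 0.0
```

```bash
python3 -c "
from h import *
rep();arb()"
```

```text
7.8 tcp rack [ 0.0256 -0.0025] z 0.0227 F [ 0.17 -0.65  0.59]
winding fit: axis x 0.0554 z 0.0567 r 0.0265, y -0.0028, top 0.0837 n 9706
arbor side 1 1133 top z 0.0673 x range of crown 0.0332..0.0611 all 0.0332..0.0637
arbor side -1 1119 top z 0.0675 x range of crown 0.0330..0.0606 all 0.0329..0.0643
flange/winding x at z>.055: 0.0272 0.0796
```

```bash
python3 -c "
from h import *
rep();rep()"
```

```text
7.9 tcp rack [ 0.0255 -0.0025] z 0.0227 F [-0.47  0.49 -0.66]
winding fit: axis x 0.0515 z 0.0564 r 0.0266, y -0.0028, top 0.0835 n 9541
7.95 tcp rack [ 0.0254 -0.0025] z 0.0227 F [-0.06  0.95  0.16]
winding fit: axis x 0.0522 z 0.0561 r 0.0266, y -0.0028, top 0.0831 n 9499
```

It is rocking and settling onto the flats at x ≈ 52 mm, with its height down about 1.6 mm. Next comes a gentle slide.

move_arm(deltas=[0,0,0,0.3,0,0,-0.55,0,0,0,0.5,0,0,-0.55,0,0,0,0.6,0,0,-0.55,0,0,0,0.7,0,0,-0.55,0,0,0,0.8,0,0,-0.55,0,0,0,0.9,0,0,-0.55,0,0,0,1.0,0,0,-0.55,0,0,0,1.1,0,0,-0.55])

```text
time: 8.8
tool_pos: [0.5513, 0.0451, 0.0229]
ee_rot: [3.141, 0.001, 1.737]
wrist_force: [0.4, -4.3, 0.1]
width: 0.0728
finger_force: 2.1
```

```bash
python3 -c "
from h import *
rep()"
```

```text
8.8 tcp rack [ 0.0357 -0.0026] z 0.0229 F [ 0.35 -4.3   0.1 ]
winding fit: axis x 0.0562 z 0.0556 r 0.0266, y -0.0034, top 0.0827 n 9327
```

move_arm(deltas=[0,0,0,0.1,0,0,-0.55,0,0,0,0.2,0,0,-0.55,0,0,0,0.3,0,0,-0.55,0,0,0,0.4,0,0,-0.55,0,0,0,0.5,0,0,-0.55])

```text
time: 9.35
tool_pos: [0.5502, 0.0508, 0.0228]
ee_rot: [3.141, 0.0, 1.738]
wrist_force: [1.1, -5.2, 0.3]
width: 0.0726
finger_force: 2.2
```

```bash
python3 -c "
from h import *
rep()"
```

```text
9.35 tcp rack [ 0.0415 -0.0026] z 0.0228 F [ 1.09 -5.18  0.33]
winding fit: axis x 0.0620 z 0.0555 r 0.0266, y -0.0033, top 0.0826 n 9341
```

It slides on its flats with z constant and about 5 N of push. I'll continue.

move_arm(deltas=[0,0,0,0.15,0,0,-0.55,0,0,0,0.3,0,0,-0.55,0,0,0,0.45,0,0,-0.55,0,0,0,0.6,0,0,-0.55,0,0,0,0.75,0,0,-0.55,0,0,0,0.9,0,0,-0.55,0,0,0,1.05,0,0,-0.55,0,0,0,1.2,0,0,-0.55])

```text
time: 10.2
tool_pos: [0.5481, 0.0627, 0.0227]
ee_rot: [3.142, -0.0, 1.738]
wrist_force: [1.4, -4.5, 1.4]
width: 0.0729
finger_force: 2.3
```

```bash
python3 -c "
from h import *
rep()"
```

```text
10.2 tcp rack [ 0.0536 -0.0025] z 0.0227 F [ 1.42 -4.45  1.37]
winding fit: axis x 0.0740 z 0.0556 r 0.0266, y -0.0033, top 0.0827 n 9367
```

move_arm(deltas=[0,0,0,0.15,0,0,-0.55,0,0,0,0.3,0,0,-0.55,0,0,0,0.45,0,0,-0.55,0,0,0,0.6,0,0,-0.55,0,0,0,0.75,0,0,-0.55,0,0,0,0.9,0,0,-0.55,0,0,0,1.05,0,0,-0.55,0,0,0,1.2,0,0,-0.55])

```text
time: 11.05
tool_pos: [0.5461, 0.0746, 0.0227]
ee_rot: [3.142, -0.0, 1.738]
wrist_force: [1.3, -4.6, -0.1]
width: 0.0727
finger_force: 2.4
```

```bash
python3 -c "
from h import *
rep()"
```

```text
11.05 tcp rack [ 0.0656 -0.0025] z 0.0227 F [ 1.27 -4.57 -0.08]
winding fit: axis x 0.0861 z 0.0555 r 0.0266, y -0.0028, top 0.0827 n 9415
```

move_arm(deltas=[0,0,0,0.15,0,0,-0.55,0,0,0,0.3,0,0,-0.55,0,0,0,0.45,0,0,-0.55,0,0,0,0.6,0,0,-0.55,0,0,0,0.75,0,0,-0.55,0,0,0,0.9,0,0,-0.55,0,0,0,1.05,0,0,-0.55,0,0,0,1.2,0,0,-0.55])

```text
time: 11.9
tool_pos: [0.5441, 0.0864, 0.0227]
ee_rot: [3.142, -0.0, 1.738]
wrist_force: [0.8, -4.4, 2.1]
width: 0.0724
finger_force: 2.4
```

move_arm(deltas=[0,0,0,0.1,0,0,-0.55,0,0,0,0.2,0,0,-0.55,0,0,0,0.3,0,0,-0.55])

```text
time: 12.2
tool_pos: [0.5436, 0.0893, 0.0227]
ee_rot: [-3.142, -0.0, 1.738]
wrist_force: [0.6, -4.9, 1.8]
width: 0.0729
finger_force: 2.4
```

```bash
python3 -c "
from h import *
rep()"
```

```text
12.2 tcp rack [ 0.0805 -0.0024] z 0.0227 F [ 0.58 -4.91  1.76]
winding fit: axis x 0.1010 z 0.0555 r 0.0266, y -0.0027, top 0.0826 n 9473
```

Expected contact with the stops is 3–5 mm further, so I'll go in steps of under 1 mm and check the force.

move_arm(deltas=[0,0,0,0.08,0,0,-0.55,0,0,0,0.16,0,0,-0.55,0,0,0,0.24,0,0,-0.55])

```text
time: 12.55
tool_pos: [0.5433, 0.0916, 0.0227]
ee_rot: [3.142, -0.0, 1.738]
wrist_force: [0.9, -4.4, 1.1]
width: 0.0731
finger_force: 2.4
```

move_arm(deltas=[0,0,0,0.08,0,0,-0.55])

```text
time: 12.65
tool_pos: [0.5431, 0.0924, 0.0227]
ee_rot: [3.142, -0.0, 1.738]
wrist_force: [1.1, -5.4, 0.7]
width: 0.0732
finger_force: 2.4
```

move_arm(deltas=[0,0,0,0.07,0,0,-0.55])

```text
time: 12.75
tool_pos: [0.543, 0.0931, 0.0227]
ee_rot: [3.142, -0.0, 1.738]
wrist_force: [0.4, -5.1, 0.6]
width: 0.0731
finger_force: 2.4
```

move_arm(deltas=[0,0,0,0.06,0,0,-0.55])

```text
time: 12.85
tool_pos: [0.5429, 0.0934, 0.0227]
ee_rot: [3.142, 0.001, 1.738]
wrist_force: [-0.2, -6.5, 1.1]
width: 0.0732
finger_force: 3.0
```

move_arm(deltas=[0,0,0,0.06,0,0,-0.55])

```text
time: 12.95
tool_pos: [0.543, 0.0935, 0.0227]
ee_rot: [3.142, 0.002, 1.738]
wrist_force: [1.4, -6.5, 1.8]
width: 0.0732
finger_force: 3.6
```

```bash
python3 -c "
from h import *
rep()"
```

```text
12.95 tcp rack [ 0.0848 -0.0025] z 0.0227 F [ 1.4  -6.51  1.78]
winding fit: axis x 0.1052 z 0.0555 r 0.0266, y -0.0028, top 0.0826 n 9454
```

The TCP has stopped at 84.8 mm (85 predicted) and the force is rising, so the arbor has reached the stops. I'll give it one more small nudge to seat both ends, then back straight off.

move_arm(deltas=[0,0,0,0.06,0,0,-0.55,0,0,0,0.06,0,0,-0.55])

```text
time: 13.2
tool_pos: [0.543, 0.0935, 0.0227]
ee_rot: [3.142, 0.003, 1.738]
wrist_force: [1.0, -7.8, 0.9]
width: 0.073
finger_force: 3.8
```

move_arm(deltas=[0,0,0,-0.2,0,0,-0.55,0,0,0,-0.5,0,0,-0.55,0,0,0,-2,0,0,-0.55,0,0,0,-4,0,0,-0.55,0,0,0,-7,0,0,-0.55,0,0,0,-7,0,0,-0.55,0,0,0,-7,0,-4,-0.55,0,0,0,-7,0,-8,-0.55])

```text
time: 14.0
tool_pos: [0.5525, 0.0263, 0.1015]
ee_rot: [-3.137, -0.003, 1.737]
wrist_force: [0.9, 0.4, 0.4]
width: 0.073
finger_force: 0.0
```

move_arm(deltas=[0,0,0,-4,0,-5,-0.55,0,0,0,-4,0,-8,-0.55,0,0,0,-4,0,-8,-0.55,0,0,0,-4,0,-8,-0.55])

```text
time: 14.4
tool_pos: [0.5615, -0.0133, 0.1838]
ee_rot: [3.139, -0.001, 1.738]
wrist_force: [-0.3, 1.0, -0.3]
width: 0.0729
finger_force: 0.0
```

```bash
python3 -c "
from h import *
rep();arb()
s=snap('wrist');a=s['image'][:200,150:490]
t=snap('scene');b=t['image'][190:250,325:415]
cv2.imwrite('pics/fin.png',np.vstack([cv2.resize(a,(500,294),interpolation=3),cv2.resize(b,(500,300),interpolation=cv2.INTER_CUBIC)])[...,::-1])"
```

```text
14.4 tcp rack [-0.0236 -0.0031] z 0.1838 F [-0.33  0.99 -0.28]
winding fit: axis x 0.1047 z 0.0559 r 0.0263, y -0.0026, top 0.0829 n 3118
arbor side 1 72 top z 0.0532 x range of crown -0.1255..-0.1140 all -0.1255..-0.1140
arbor side -1 94 top z 0.0532 x range of crown -0.1253..-0.1132 all -0.1253..-0.1132
flange/winding x at z>.055: Traceback (most recent call last):
  File "<string>", line 3, in <module>
    rep();arb()
          ~~~^^
  File "h.py", line 44, in arb
    k=(abs(q[:,1]+.003)<.022)&(q[:,2]>.06)&(q[:,2]<.1);print(q[k,0].min().round(4),q[k,0].max().round(4))
                                                             ~~~~~~~~~~^^
    return umr_minimum(a, axis, None, out, keepdims, initial, where)
ValueError: zero-size array to reduction operation minimum which has no identity
```

```bash
python3 -c "
from h import *
rep()
s=snap('wrist');a=s['image'][:200,150:490]
t=snap('scene');b=t['image'][190:250,325:415]
cv2.imwrite('pics/fin2.png',np.vstack([cv2.resize(a,(500,294)),cv2.resize(b,(500,300),interpolation=cv2.INTER_CUBIC)])[...,::-1])"
```

```text
14.5 tcp rack [-0.0229 -0.0016] z 0.1807 F [ 0.39  0.68 -0.49]
winding fit: axis x 0.1047 z 0.0562 r 0.0261, y -0.0032, top 0.0829 n 3192
```

View pics/fin2.png

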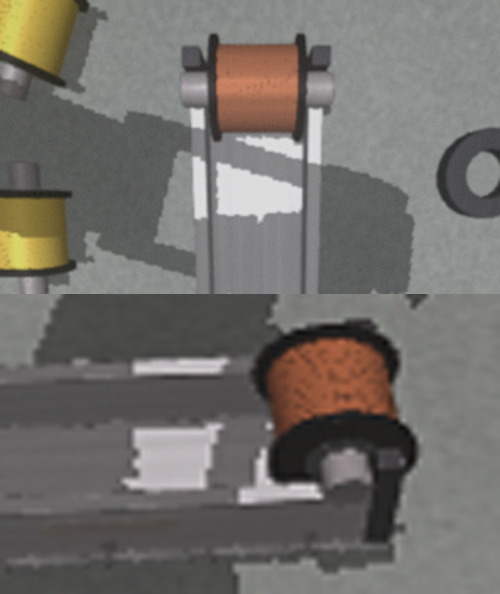

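The final picture shows both arbor ends against the tall posts at (190,75) and (320,75). The stud is out of sight, as expected with the flats down, and nothing else has moved. The gripper is clear, so I'm handing in.

```bash
python3 -c "
from bench import robot
print(robot.close_job())"
```

```text
the job is handed in; nothing more can be done
None
```

The copper spool rolled onto its flats, slid along the rails to rest against both tall end stops, and is handed in at about 14.5 s with the gripper clear and no other item touched; the final picture shows both arbor ends at the stops, but the stud is out of sight, so the flats rest on the measured drop in axis height.

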